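# Hang the sample carrier and hold the reading arm at its stop

### The arm

A 6-joint arm with a two-finger parallel gripper is mounted at the origin on the work surface. World frame = base frame: x ahead of the robot, y to its left, z up, the work surface at z = 0. Lengths are in mm, angles in rad, forces in N, time in s.
With the tool pointing down it reaches from about 275 to 975 mm from the base axis. Payload 8.4 kg.
Tool frame: the origin (TCP) lies between the finger pads; the fingertips stand arm.tips_ahead ahead of it and the grasp point (between the pads) lies 3 mm ahead of it (arm.tips_ahead is the distance from the TCP to the fingertips, in mm); z points along the fingers, y is the line along which they close (so a half turn about z gives the same grasp; the last joint's range is limited). The gripper opens to 92 mm and grips with 3 to 60 N. Pads are 20 mm wide; open, the fingers measure 128 mm over their backs; the gripper's body (75 mm by 189 mm) begins 69 mm behind the grasp point.
Start: joints at [1.256, 0.353, 1.633, -0, 1.155, -0.002], TCP at [192.326, 594.675, 236.583] pointing down, gripper open.
Joint ranges: [-2.63, 2.63], [-0.92, 2.1], [0.06, 2.66], [-1.3, 4.44], [0, 2.69], [-3.02, 3.02]. Speed limits (rad/s): [2.22, 2.22, 2.79, 3.14, 3.14, 3.14].

### API

Orientations are given as a 3x3 rotation matrix whose columns are the frame's x, y, z axes.
In Python, from workcell import arm gives the robot as it stands.
- The arm moves only by the tool step_arm, never from a script. Its argument "steps" is a list that holds one entry, the list of rows, each a list of 4 numbers: the shift along the tool's x, y, z in m, then the turn about the tool's z in rad. A call has 1 to 12 rows; each row is the pose to reach, as a shift and turn from the pose commanded when the call began, along the tool's axes at that moment; what a row does not reach only later rows make up. A row lasts 1/10 s, in which the tool goes at most 50 mm and 8.59 degrees, less where a joint would pass 70% of its speed; a pose out of reach is approached as far as the arm can. A call with a gripper value outside its range is refused whole. "claw" is the opening, from 0 (shut) to 1 (fully open), set as the call begins (left out, the last holds). The fingers move at their own pace and stop on an object; "newtons" is the grip in N (left out, the last holds). Time passes only in rows, so rows that repeat a pose let the fingers close. It gives the time, the measured TCP pose, the force, the opening and the grip force at its end, in the units of the state.
- arm.read_state(): the state, without advancing time (a new reading comes with each control period).
- arm.capture(name): name is "scene" or "top" or "wrist"; returns (picture, depth): 400x640x3 uint8, blue, green, red; 400x640 float32, mm along the optical axis (not along the pixel's ray), 0 where there is no reading.
- arm.camera_params(name): a dict with "vfov" (degrees; the focal length in pixels is half the picture's height over the tangent of half this angle, whatever the lens; pixels are square), "cx", "cy" (the principal point, pixels), "view" (4x4, takes a point from world to camera coordinates). Camera axes: x right, y up, looking along -z (the intrinsics and any distortion apply to the point x, -y, -z); pixel columns grow to the right and rows downward; lengths in mm; the calibration is good to about 2 mm. The wrist camera is an equidistant fisheye: a pixel r from the principal point sees the ray r / f radians off the axis. A picture is of the moment at which its call begins: read the wrist's pose just before it. camera_params takes no time and is no camera call; for the wrist camera it gives the pose at the moment of the call.
- arm.close_job(): hands the job in; it is judged then, once.
Trained networks look in the newest picture that a camera, given by its name, has taken for a name from the list of things; names that differ only in an ending like _2 or _b are one class to them, and where a whole thing is asked for, a point or a joint stands for the part that bears it (a point fixed in the world has none). Each returns a list of dicts, best first, with "confidence" (0 to 1); they miss things now and then, are a little off and sometimes report something else, mostly with a low value. They report only what shows in the picture. A call takes as long as a camera call. They do not tell look-alikes from the thing itself.
- arm.spot_in(camera, label): "rect" ([left, top, width, height] in pixels, round what is visible of it).
- arm.regions_of(camera, label): "mask" (400x640 bool, what is visible of it) and "rect" ([left, top, width, height] in pixels, round what is visible of it).
The state is a dict: "t": time; "joint_positions": joint angles; "joint_vel": joint speeds; "effort": joint torques, N m; "eef_pos": TCP position; "orientation": TCP orientation; "contact_force": force on the tool from outside, world axes, zero at the start; "moment": the same for the moment, N m; "width": finger opening in mm; "grasp_force": force on a finger pad.
Only numpy, scipy, OpenCV 4.12 (cv2) and the standard library are available. Lean on these libraries where they do the work, as an engineer would, in place of code of your own. Each camera call takes 0.05 s, during which the arm holds its last target. There are 200 camera calls.

### The job

Take the sample carrier that has an eye (the one plate in the rack with a hole through it) and hang it by its eye on the peg of the reading station, free of the gripper. Then swing the spring-loaded reading arm round towards the hanging carrier until it is against its stop, and finish while still holding it there: do not let go, because the spring would swing it back. Leave the blank plate, the bottle, the beaker and the dish where they are.

Things in the scene. Friction and masses are not known exactly. Their poses are not given: they have to be found in the camera images.
- station: Fixed station: grey base plate 15 mm thick on the bench, spanning x -150 to 90, y -125 to 125 mm of its own frame; origin on the bench, z up, +x away from the robot at yaw 0. Position and yaw vary. White lamp housing: x 20 to 95, y 5 to 115, top z 116 mm; its front (x 20) carries the peg. Two 12 mm stop pins (top z 80) near the arm's pivot; grey block 45 mm high at x 55, y -70.
- peg_root (a point): Where the peg's axis leaves the lamp housing's front face: station x 20, y 60, z 106 mm. The peg is a bare round steel bar 9 mm in diameter that sticks out of the face 55 mm along station -x, sloping 5 degrees upward towards its free end.
- peg_tip (a point): Centre of the peg's rounded free end: station x -35, y 60, z 110.8 mm (the rounding adds 4.5 mm).
- rack: Fixed white rack on the bench, 70 (x) x 150 (y) mm, 32 mm high, origin under its centre. Two pockets at y -33 and +33 mm, floor 10 mm above the bench, 22 mm deep, 10 mm wide in x, 46 mm long in y; in each a plate stands upright, its faces looking along the rack's x. Which plate stands in which pocket varies.
- carrier_center (a point): Centre (half-way up) of the sample carrier: loose upright aluminium plate, 8 mm thick (own x), 40 wide (y), 120 tall (z), about 0.1 kg, a white disc low down and a 20 mm round eye through its thickness above the middle. Grip it across its thickness on the solid strip above the eye (76 to 120 mm above its lower edge). The same either way round.
- carrier_eye (a point): Centre of the carrier's eye, 66 mm above the plate's lower edge, 54 mm below its top edge; the eye's axis is the plate's x axis. When hung, it lies 5.5 mm below the peg's axis and the plate hangs upright below the peg.
- blank_center (a point): Centre (half-way up) of the blank plate: same size and disc as the carrier but no eye. Leave it in the rack.
- bottle: Loose white plastic bottle, 60 mm diameter, 150 mm tall, origin under its centre. Leave alone.
- beaker: Loose glass beaker, 66 mm diameter, 85 mm tall, origin under its centre. Leave alone.
- dish: Loose white ceramic dish, 80 mm diameter, 22 mm tall, origin under its centre. Leave alone.
- reader_arm (a joint): Angle (rad) of the arm about its upright pivot. 0: at rest, pointing 1.1 rad counter-clockwise (from above) of station +y, roughly towards the robot. Grows as the arm swings clockwise from above; at 1.1 it meets its stop, pointing along station +y, its head before the hanging carrier. A spring pulls it back to 0: about 2 N at the handle to start, 6 N at the stop.
- reader_pivot (a point): On the arm's upright pivot axis, at station x -95, y -70, z 75 mm.
- reader_handle (a point): On the arm's handle: bare upright steel post 14 mm in diameter, z 86 to 136 mm above the bench (this point: z 114), 120 mm from the pivot axis, to be gripped from above or pushed from the side. It stands on a white head 36 x 34 mm (z 42 to 86 mm) at the end of the arm, a bar 20 mm wide and 10 mm thick (z 70 to 80 mm).
There are look-alikes about, which are no part of the job. What is shaped like the part that bears carrier_center but green or pink is not meant.

How it is judged:
By the outcome, as a careful person would: the job done as asked, in the order asked, and still so for the second after the job is handed in, while the arm keeps its last pose, push and grip.
It also fails if it takes over 54 s, if anything falls off the work surface, if the arm or the gripper's body presses on something with over 40 N, if the wrist force passes 120 N, or if a joint passes its speed limit or range.

## Working session

There is one attempt and no reset: what is moved stays moved. The work goes in short steps, Python scripts to look and compute and a tool call to move; the robot and the scene stay as the last step left them, time stands still between calls to the robot, and variables do not carry over. Pictures are saved under pics/ and viewed, at most 10 in all, crops included, and the job is handed in when it is done.

Besides the shell and the picture viewer there is one more tool, called after "Request:" as name(argument=value, ...), one argument or row to a line, values as JSON. step_arm: Moves the arm, as the interface text tells. Its arguments: {"type":"object","properties":{"steps":{"type":"array","items":{"type":"array","items":{"type":"array","items":{"type":"number"}}}},"claw":{"type":"number"},"newtons":{"type":"number"}},"required":["steps"]}

```bash
mkdir -p pics; cat > h.py <<'E'
import numpy as np,cv2
from workcell import arm
def cam(n):
    p=arm.camera_params(n); f=200/np.tan(np.radians(p['vfov']/2)); return p,f
def unproj(n,d,P=None):
    p,f=P or cam(n); V=np.linalg.inv(np.array(p['view']))
    v,u=np.mgrid[0:400,0:640].astype(float)
    x=(u-p['cx'])/f; y=(v-p['cy'])/f
    if n=='wrist':
        r=np.hypot(x,y)+1e-9; k=np.tan(np.minimum(r,1.5))/r; x*=k;y*=k
    C=np.stack([x*d,-y*d,-d,np.ones_like(d)],-1)
    W=(C@V.T)[...,:3]; W[d<=0]=np.nan; return W
def proj(n,X,P=None):
    p,f=P or cam(n); c=np.array(p['view'])@np.append(X,1); x,y,z=c[0],-c[1],-c[2]
    if n=='wrist':
        t=np.arctan2(np.hypot(x,y),z)/ (np.hypot(x,y)+1e-9); return p['cx']+f*t*x,p['cy']+f*t*y
    return p['cx']+f*x/z,p['cy']+f*y/z
E
python3 - <<'E'
from h import *
print(arm.tips_ahead)
for n in ['scene','top']:
    im,d=arm.capture(n); cv2.imwrite(f'pics/{n}0.png',im); W=unproj(n,d); np.save(n+'W.npy',W)
    print(n,{k:v for k,v in arm.camera_params(n).items() if k!='view'},(d>0).mean())
    for l in ['station','rack','carrier_center','blank_center','bottle','beaker','dish','reader_arm','reader_handle']:
        for r in arm.regions_of(n,l)[:3]:
            m=r['mask']; w=W[m]; print(l,round(r['confidence'],2),r['rect'],np.nanmedian(w,0).round(),np.nanmax(w[:,2]).round() if len(w) else 0)
E
```

```text
22.0
scene {'vfov': 45.642137363516476, 'cx': 319.43204207376704, 'cy': 195.59252137087103} 0.99599609375
station 0.96 [186.3, 138.7, 145.6, 134.3] [ 692. -116.   43.] 137.0
rack 0.66 [401.5, 227.1, 69.4, 39.3] [493. 249.  15.] 122.0
rack 0.15 [413.9, 187.4, 23.0, 42.4] [477. 176.  86.] 133.0
carrier_center 0.97 [427.6, 167.0, 22.0, 43.5] [365. 166.  85.] 122.0
carrier_center 0.97 [421.3, 231.6, 27.8, 49.7] [575. 240.  61.] 124.0
carrier_center 0.86 [413.1, 187.3, 26.0, 42.9] [477. 176.  86.] 133.0
blank_center 0.57 [441.5, 204.1, 27.3, 40.3] [481. 243.  85.] 133.0
blank_center 0.28 [185.8, 136.1, 145.0, 137.5] [ 691. -115.   41.] 137.0
blank_center 0.28 [395.8, 290.7, 39.6, 75.5] [770. 290.  90.] 154.0
bottle 0.67 [397.5, 290.5, 42.5, 76.2] [771. 289.  92.] 154.0
beaker 0.91 [232.6, 114.9, 25.4, 36.0] [ 402. -380.   60.] 88.0
beaker 0.52 [399.2, 226.8, 71.8, 40.9] [493. 252.  15.] 35.0
reader_arm 0.6 [244.2, 140.6, 60.2, 42.4] [ 480. -191.   79.] 137.0
reader_handle 0.57 [242.3, 136.5, 60.6, 46.1] [ 480. -188.   79.] 137.0
top {'vfov': 49.753964589853034, 'cx': 317.6571187326428, 'cy': 195.90799015567237} 0.9961015625
station 0.87 [327.7, 134.9, 85.5, 118.7] [ 628. -155.   17.] 140.0
rack 0.96 [210.6, 222.7, 57.3, 23.8] [467. 206.  12.] 130.0
carrier_center 0.65 [244.0, 193.2, 18.6, 18.6] [564. 162.  88.] 123.0
carrier_center 0.52 [218.3, 195.1, 16.6, 7.6] [566. 234. 101.] 125.0
carrier_center 0.49 [241.5, 271.3, 20.8, 4.1] [362. 155. 118.] 127.0
blank_center 0.43 [209.5, 228.7, 22.2, 8.2] [474. 237. 117.] 136.0
bottle 0.89 [202.0, 123.8, 29.7, 27.3] [739. 274. 101.] 155.0
beaker 0.62 [439.0, 254.0, 32.5, 25.7] [ 388. -404.   47.] 91.0
dish 0.7 [285.7, 229.2, 30.3, 25.4] [454.  31.  13.] 29.0
reader_arm 0.65 [366.7, 197.2, 39.9, 54.5] [ 498. -199.   81.] 140.0
reader_handle 0.68 [368.5, 196.8, 33.1, 53.9] [ 498. -199.   81.] 140.0
```

```bash
python3 - <<'E'
import cv2,numpy as np
a=cv2.imread('pics/scene0.png'); b=cv2.imread('pics/top0.png')
A=cv2.resize(a[100:380,170:490],None,fx=2.4,fy=2.4,interpolation=cv2.INTER_CUBIC)[:,:]
cv2.imwrite('pics/s1.png',cv2.resize(A,(680,595)))
cv2.imwrite('pics/t1.png',cv2.resize(b[110:300,190:490],(800,507),interpolation=cv2.INTER_CUBIC))
E
```

```text
(no output)
```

View pics/s1.png

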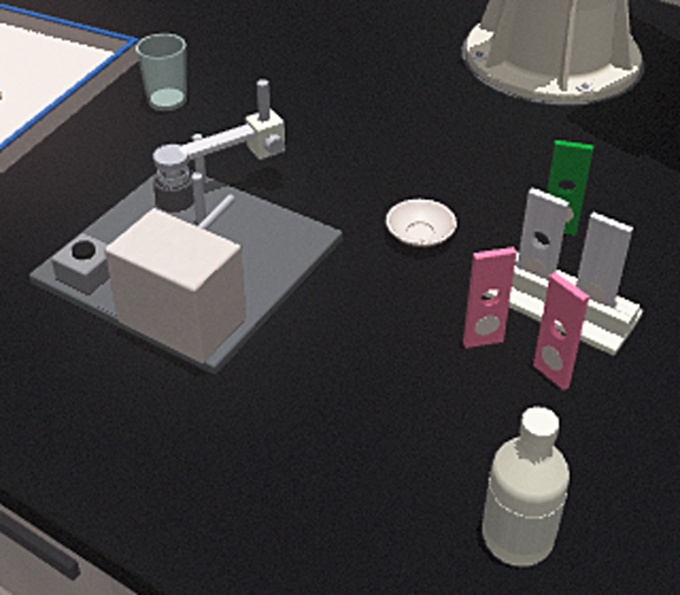

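View pics/t1.png

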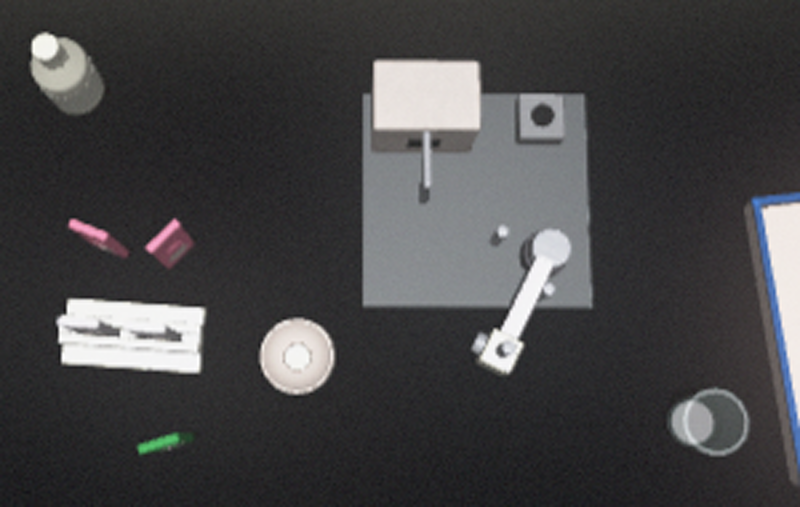

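The scene shows the eyed plate in the rack's pocket on the station side (crop about 540,235), with the blank beside it. The pink and green plates are look-alikes. The peg points towards the robot and the arm is at rest. Next I fit the poses.

```bash
cat >> h.py <<'E'
def rect(P,lo,hi,box):
    x0,x1,y0,y1=box; P=P.reshape(-1,3)
    m=(P[:,2]>lo)&(P[:,2]<hi)&(P[:,0]>x0)&(P[:,0]<x1)&(P[:,1]>y0)&(P[:,1]<y1)
    Q=P[m]; return Q,cv2.minAreaRect(Q[:,:2].astype(np.float32))
E
python3 - <<'E'
from h import *
for n in ['scene','top']:
    W=np.load(n+'W.npy')
    for nm,lo,hi,box in [('base',9,22,(480,780,-270,50)),('housing',110,124,(600,800,-160,40)),('racktop',28,40,(420,530,110,310)),('carrier',60,140,(440,520,150,205)),('blank',60,140,(440,520,215,270)),('green',60,140,(330,400,120,200)),('pinks',60,140,(530,600,120,280)),('handle',95,145,(400,520,-260,-120)),('pivot',70,95,(540,620,-270,-180))]:
        Q,r=rect(W,lo,hi,box); print(n,nm,len(Q),[np.round(a,1) for a in r],np.median(Q,0).round(1),Q.min(0).round(),Q.max(0).round())
E
```

```text
scene base 3092 [array([ 618.5, -110.1]), array([275. , 319.5]), np.float64(0.0)] [ 588.5 -103.1   14.9] [ 481. -270.    9.] [756.  50.  22.]
scene housing 1490 [array([ 689. , -100.7]), array([133.3, 112.2]), np.float64(0.6)] [719.8 -97.2 115.8] [ 622. -156.  110.] [756. -44. 120.]
scene racktop 376 [array([476.8, 216.8]), array([136.3,  35.7]), np.float64(87.1)] [482.1 244.8  32.4] [459. 149.  28.] [497. 285.  40.]
scene carrier 516 [array([474.9, 176.6]), array([41.2, 12.2]), np.float64(85.6)] [477.3 177.5 101.6] [468. 156.  60.] [482. 197. 133.]
scene blank 582 [array([478.1, 242.2]), array([41.6, 15.8]), np.float64(83.1)] [481.3 243.   99.6] [469. 221.  60.] [486. 263. 133.]
scene green 381 [array([362.1, 159.8]), array([17.6, 40.1]), np.float64(21.2)] [366.1 161.3  96.8] [351. 141.  60.] [375. 180. 122.]
scene pinks 926 [array([567.2, 202.6]), array([ 35.5, 113. ]), np.float64(0.3)] [573.7 219.5  97.6] [550. 146.  60.] [585. 259. 124.]
scene handle 93 [array([ 459.7, -177. ]), array([15.7, 13.7]), np.float64(19.3)] [ 462.8 -175.2  119.4] [ 452. -185.   95.] [ 468. -170.  137.]

[... 669 characters left out ...]
.  61.] [477. 196. 135.]
top blank 92 [array([476.5, 241.5]), array([41.4,  8.1]), np.float64(86.4)] [474.4 236.9 127.4] [471. 221.  60.] [480. 262. 136.]
top green 68 [array([361.9, 159.6]), array([ 8.2, 40. ]), np.float64(17.9)] [362.4 155.4 119.2] [352. 140.  61.] [370. 178. 127.]
top pinks 188 [array([564.4, 203. ]), array([ 30.5, 112.4]), np.float64(0.2)] [566.2 172.8 115.9] [549. 147.  60.] [580. 259. 125.]
top handle 33 [array([ 457.1, -177.2]), array([11.5, 13.1]), np.float64(89.9)] [ 455.6 -177.5  134. ] [ 450. -183.   96.] [ 464. -171.  140.]
top pivot 194 [array([ 562.7, -215.3]), array([69.8, 43.9]), np.float64(87.1)] [ 562.6 -228.5   80.2] [ 540. -250.   72.] [ 586. -181.   86.]
```

```bash
python3 - <<'E'
from h import *
from scipy.optimize import least_squares
for n in ['scene','top']:
    W=np.load(n+'W.npy')
    for nm,lo,hi,box in [('housing',113,119,(665,800,-170,40)),('base',13,17.5,(480,780,-270,50)),('peg',90,125,(612,668,-125,-75)),('cap',76,92,(545,620,-270,-190))]:
        Q,r=rect(W,lo,hi,box); print(n,nm,len(Q),[np.round(a,1) for a in r],Q.min(0).round(),Q.max(0).round())
        if nm=='base':
            # edges: per-row outermost
            for ax,s in [(0,-1),(1,1),(1,-1)]:
                o=1-ax; bins=np.round(Q[:,o]/8); e=[]
                for b in np.unique(bins):
                    q=Q[bins==b]; e.append(q[np.argmax(s*q[:,ax])])
                e=np.array(e); k=np.polyfit(e[:,o],e[:,ax],1)
                for _ in range(5):
                    rr=e[:,ax]-np.polyval(k,e[:,o]); g=abs(rr)<max(3,np.median(abs(rr))*2); k=np.polyfit(e[g,o],e[g,ax],1)
                print('edge ax',ax,s,'slope',k[0].round(4),'at o=-110/620:',np.polyval(k,-110 if ax==0 else 620).round(1),g.sum(),len(g))
        if nm=='peg':
            v=cv2.fitLine(Q.astype(np.float32),cv2.DIST_HUBER,0,.01,.01).ravel(); print(v.round(3), 'at x=645', (v[3:]+v[:3]*(645-v[3])/v[0]).round(1))
E
```

```text
scene housing 1323 [array([ 717.3, -100.2]), array([ 75.5, 111.5]), np.float64(0.3)] [ 679. -156.  113.] [755. -44. 119.]
scene base 2451 [array([ 616.5, -111. ]), array([318.1, 271.8]), np.float64(89.9)] [ 481. -270.   13.] [753.  48.  17.]
edge ax 0 -1 slope -0.1019 at o=-110/620: 506.9 29 37
edge ax 1 1 slope 0.0143 at o=-110/620: -36.5 30 33
edge ax 1 -1 slope -0.2193 at o=-110/620: -254.3 25 33
scene peg 75 [array([644. , -99.7]), array([43.5,  9.5]), np.float64(2.7)] [ 622. -104.  105.] [666. -94. 116.]
[ 9.96000e-01  2.10000e-02 -8.90000e-02  6.45018e+02 -9.85870e+01
  1.11991e+02] at x=645 [645.  -98.6 112. ]
scene cap 159 [array([ 565.1, -230.7]), array([40. , 42.3]), np.float64(83.0)] [ 545. -250.   76.] [ 587. -209.   83.]
top housing 895 [array([ 711.7, -100.9]), array([ 82.3, 107.5]), np.float64(0.7)] [ 671. -154.  113.] [753. -47. 119.]
top base 2950 [array([ 614.6, -110.5]), array([261.9, 322.6]), np.float64(0.8)] [ 482. -270.   13.] [747.  49.  17.]
edge ax 0 -1 slope -0.0995 at o=-110/620: 505.6 34 35
edge ax 1 1 slope 0.0116 at o=-110/620: -39.5 29 32
edge ax 1 -1 slope -0.003 at o=-110/620: -268.5 29 32
top peg 68 [array([ 644.1, -100.9]), array([ 8.5, 47.7]), np.float64(89.9)] [ 620. -105.  107.] [668. -97. 118.]
[ 9.96000e-01  3.50000e-02 -8.60000e-02  6.44718e+02 -1.00809e+02
  1.12576e+02] at x=645 [ 645.  -100.8  112.6]
top cap 159 [array([ 564.5, -230.6]), array([39.3, 38.7]), np.float64(89.4)] [ 545. -250.   76.] [ 584. -211.   86.]
```

```bash
cat >> h.py <<'E'
def rel(target,yaw_y=None):
    s=arm.read_state(); R=np.array(s['orientation']); p=np.array(s['eef_pos'])
    print('t',round(s['t'],2),'pos',p.round(1),'shift tool m',(R.T@(np.array(target)-p)/1000).round(4),'F',np.round(s['contact_force'],1),'w',round(s['width'],1),round(s['grasp_force'],1))
    a=np.degrees(np.arctan2(R[1,1],R[0,1])); print('tool y heading',a.round(2),'tool z',R[:,2].round(3), 'q',np.round(s['joint_positions'],2))
    if yaw_y is not None:
        d=(yaw_y-a+90)%180-90; print('turn about tool z', np.radians(-d).round(4),'or other way')
E
python3 -c "
from h import *
rel((473.7,176.3,190),-3.4)
print(np.round(arm.read_state()['orientation'],3))"
```

```text
t 1.0 pos [192.3 594.7 236.6] shift tool m [-0.3965 -0.3115  0.0466] F [-0.1  0.3 -0. ] w 91.6 0.0
tool y heading 72.08 tool z [-0.  0. -1.] q [ 1.26  0.35  1.63  0.    1.16 -0.  ]
turn about tool z 1.3173 or other way
[[-0.951  0.308 -0.   ]
 [ 0.308  0.951  0.   ]
 [ 0.     0.    -1.   ]]
```

Request:
step_arm(
  steps=[
    [[-0.04,-0.031,0,0.13],[-0.08,-0.062,0,0.26],[-0.12,-0.093,0,0.4],[-0.16,-0.125,0,0.53],[-0.2,-0.156,0,0.66],[-0.24,-0.187,0,0.79],[-0.28,-0.218,0,0.92],[-0.32,-0.249,0,1.05],[-0.36,-0.28,0,1.19],[-0.385,-0.302,0,1.317],[-0.3965,-0.3115,0,1.317],[-0.3965,-0.3115,0,1.317]],
  ],
)

```text
t: 2.2
eef_pos: [474.5, 175.1, 236.6]
orientation: [[0.059, 0.998, 0.0], [0.998, -0.059, 0.0], [0.0, 0.0, -1.0]]
contact_force: [0.6, 0.6, -0.6]
width: 91.8
grasp_force: 0.0
```

```bash
python3 - <<'E'
from h import *
rel((473.7,176.3,118),-3.4)
P=cam('wrist'); im,d=arm.capture('wrist'); cv2.imwrite('pics/w1.png',im); W=unproj('wrist',d,P)
for nm,lo,hi,box in [('carrier',115,140,(440,520,145,207)),('blank',115,140,(440,520,212,270)),('rack',28,36,(420,530,110,310))]:
    Q,r=rect(W,lo,hi,box); print(nm,len(Q),[np.round(a,1) for a in r],Q.min(0).round(),Q.max(0).round()) if len(Q) else print('none',nm)
E
```

```text
t 2.2 pos [474.5 175.1 236.6] shift tool m [ 0.0012 -0.0008  0.1186] F [ 0.6  0.6 -0.6] w 91.8 0.0
tool y heading -3.41 tool z [ 0.  0. -1.] q [0.35 0.17 1.88 0.   1.09 0.41]
turn about tool z -0.0001 or other way
carrier 451 [array([471.9, 176.5]), array([39.9,  7.8]), np.float64(86.6)] [468. 157. 116.] [477. 196. 133.]
blank 500 [array([475.9, 241.3]), array([40.6,  7.4]), np.float64(86.5)] [471. 221. 128.] [481. 262. 133.]
rack 2266 [array([474.3, 208.2]), array([149.7,  30.2]), np.float64(86.9)] [456. 133.  28.] [492. 284.  36.]
```

View pics/w1.png

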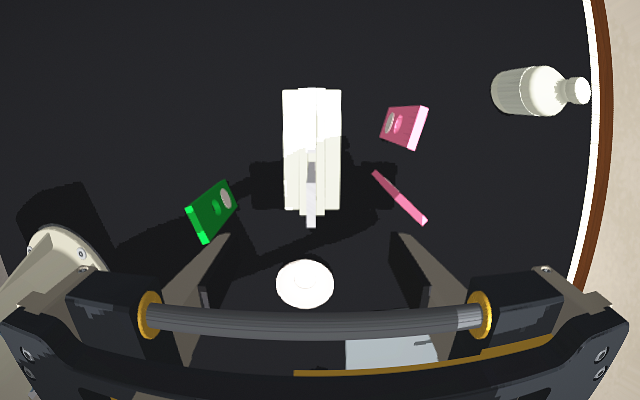

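The wrist picture shows the eyed plate standing just ahead of the fingers (about 312,195), with the green plate on the left and the pink ones on the right, both clear. Descending.

Request:
step_arm(
  steps=[
    [[0.0012,-0.002,0.02,0],[0.0012,-0.002,0.04,0],[0.0012,-0.002,0.06,0],[0.0012,-0.002,0.08,0],[0.0012,-0.002,0.095,0],[0.0012,-0.002,0.11,0],[0.0012,-0.002,0.1186,0],[0.0012,-0.002,0.1186,0],[0.0012,-0.002,0.1186,0]],
  ],
  claw=0.5,
)

```text
t: 3.15
eef_pos: [471.7, 178.4, 118.3]
orientation: [[0.057, 0.998, 0.0], [0.998, -0.057, 0.0], [0.0, 0.0, -1.0]]
contact_force: [0.8, -0.5, 0.1]
width: 46.0
grasp_force: 0.0
```

Request:
step_arm(
  steps=[
    [[0,0,0,0],[0,0,0,0],[0,0,0,0],[0,0,0,0],[0,0,0,0],[0,0,0,0],[0,0,0,0],[0,0,0,0],[0,0,0,0],[0,0,0,0]],
  ],
  claw=0,
  newtons=25,
)

```text
t: 4.15
eef_pos: [471.9, 177.6, 118.1]
orientation: [[0.059, 0.998, 0.0], [0.998, -0.059, 0.0], [0.0, 0.0, -1.0]]
contact_force: [-1.0, -1.0, 4.8]
width: 7.8
grasp_force: 25.0
```

Request:
step_arm(
  steps=[
    [[0,0,-0.005,0],[0,0,-0.01,0],[0,0,-0.016,0],[0,0,-0.023,0],[0,0,-0.03,0],[0,0,-0.04,0],[0,0,-0.05,0],[0,0,-0.06,0],[0,0,-0.06,0],[0,0,-0.06,0]],
  ],
)

```text
t: 5.15
eef_pos: [471.9, 177.6, 178.3]
orientation: [[0.059, 0.998, 0.001], [0.998, -0.059, 0.0], [0.0, 0.001, -1.0]]
contact_force: [-0.3, 0.8, -1.2]
width: 7.9
grasp_force: 25.0
```

```bash
python3 -c "
from h import *
rel((585,-101,172),0.3)"
```

```text
t 5.15 pos [471.9 177.6 178.3] shift tool m [-0.2715  0.1293  0.0063] F [-0.3  0.8 -1.2] w 7.9 25.0
tool y heading -3.38 tool z [ 0.001  0.    -1.   ] q [ 0.36  0.23  1.95 -0.    0.96  0.42]
turn about tool z -0.0643 or other way
```

Request:
step_arm(
  steps=[
    [[-0.02,0.008,0,0],[-0.045,0.02,0,-0.01],[-0.072,0.033,0,-0.02],[-0.1,0.047,0,-0.03],[-0.13,0.061,0.002,-0.04],[-0.16,0.075,0.003,-0.05],[-0.19,0.09,0.004,-0.06],[-0.22,0.105,0.005,-0.064],[-0.245,0.117,0.006,-0.064],[-0.262,0.125,0.006,-0.064],[-0.2715,0.1293,0.0063,-0.0643],[-0.2715,0.1293,0.0063,-0.0643]],
  ],
)

```text
t: 6.35
eef_pos: [584.9, -101.6, 171.3]
orientation: [[-0.004, 1.0, -0.0], [1.0, 0.004, 0.0], [0.0, -0.0, -1.0]]
contact_force: [-0.8, 0.6, -0.5]
width: 7.8
grasp_force: 25.0
```

Request:
step_arm(
  steps=[
    [[0,0,0,0],[0,0,0,0],[0,0,0,0]],
  ],
)

```text
t: 6.65
eef_pos: [584.6, -100.1, 171.8]
orientation: [[-0.006, 1.0, -0.0], [1.0, 0.006, 0.0], [0.0, -0.0, -1.0]]
contact_force: [-0.7, -0.6, -0.9]
width: 7.9
grasp_force: 25.0
```

```bash
python3 - <<'E'
from h import *
rel((585,-101,153),0.3)
for n in ['scene','top','wrist']:
    P=cam(n); im,d=arm.capture(n); W=unproj(n,d,P); cv2.imwrite(f'pics/{n}2.png',im); np.save(n+'W2.npy',W)
    print(n,'tip px',proj(n,(624.6,-100.7,110.8),P),'eye px',proj(n,(585,-101,130),P))
    for nm,lo,hi,box in [('carrier',75,172,(560,605,-135,-70)),('peg',95,125,(612,676,-125,-75)),('housing',113,119,(682,800,-170,40))]:
        Q,r=rect(W,lo,hi,box)
        if len(Q)<5: print('none',nm);continue
        print(nm,len(Q),[np.round(a,1) for a in r],Q.min(0).round(),Q.max(0).round())
        if nm=='peg':
            v=cv2.fitLine(Q.astype(np.float32),cv2.DIST_HUBER,0,.01,.01).ravel(); print(v[:3].round(3), 'at x=630,645', (v[3:]+v[:3]*(630-v[3])/v[0]).round(1),(v[3:]+v[:3]*(645-v[3])/v[0]).round(1))
a=cv2.imread('pics/scene2.png');w=cv2.imread('pics/wrist2.png')
cv2.imwrite('pics/c2.png',np.vstack([cv2.resize(a[120:220,220:360],(420,300),interpolation=cv2.INTER_CUBIC),cv2.resize(w[80:380,110:530],(420,300))]))
E
```

```text
t 6.65 pos [ 584.6 -100.1  171.8] shift tool m [-0.0009  0.0004  0.0188] F [-0.7 -0.6 -0.9] w 7.9 25.0
tool y heading 0.36 tool z [-0.  0. -1.] q [-0.17  0.37  1.76  0.    1.01 -0.18]
turn about tool z 0.001 or other way
scene tip px (np.float64(278.29324881483967), np.float64(193.2527251685661)) eye px (np.float64(288.52587288159543), np.float64(176.77415389285065))
carrier 522 [array([591.2, -98.4]), array([30.5, 38.8]), np.float64(30.6)] [ 570. -122.   75.] [605. -80. 172.]
peg 88 [array([648.4, -99.4]), array([54.2,  7.6]), np.float64(1.2)] [ 621. -104.  105.] [675. -95. 116.]
[ 0.998  0.007 -0.055] at x=630,645 [630.  -99.1 112.6] [645.  -99.  111.8]
housing 1285 [array([ 718.7, -100. ]), array([ 73.8, 110.2]), np.float64(1.1)] [ 682. -155.  113.] [757. -45. 119.]
top tip px (np.float64(349.448529023191), np.float64(177.73267645999056)) eye px (np.float64(350.07924648112703), np.float64(190.80385870490198))
none carrier
none peg
housing 14 [array([721.9, -78.1]), array([68.2, 37.8]), np.float64(23.9)] [683. -86. 113.] [752. -47. 118.]
wrist tip px (np.float64(368.0728765214533), np.float64(225.12325783365924)) eye px (np.float64(313.7662166391139), np.float64(235.64500547897438))
carrier 1203 [array([585.4, -86.6]), array([34.8, 10.7]), np.float64(0.4)] [568. -92.  77.] [603. -81. 172.]
peg 873 [array([ 647.2, -101.1]), array([57.5,  9.7]), np.float64(0.1)] [ 618. -106.  105.] [676. -96. 117.]
[ 0.996  0.012 -0.084] at x=630,645 [ 630.  -100.4  114.1] [ 645.  -100.2  112.8]
housing 9075 [array([ 716.9, -100.8]), array([ 70.2, 109.6]), np.float64(0.3)] [ 682. -156.  113.] [752. -46. 119.]
```

View pics/c2.png

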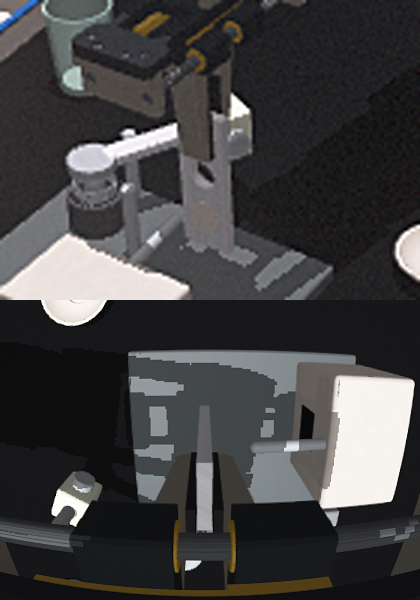

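The carrier is held upright before the peg: eye at about (205,178) in the scene crop, peg level with it in the wrist view. I measure the eye against the peg in the same picture.

```bash
python3 - <<'E'
from h import *
W=np.load('sceneW2.npy'); p,f=cam('scene'); V=np.linalg.inv(np.array(p['view'])); o=V[:3,3]
v,u=np.mgrid[0:400,0:640].astype(float)
D=np.stack([(u-p['cx'])/f,-(v-p['cy'])/f,-np.ones_like(u)],-1)@V[:3,:3].T
for xf in [588.6,590]:
    t=(xf-o[0])/D[...,0]; Pl=o+D*t[...,None]
    on=(abs(W[...,0]-589)<7)
    reg=(abs(Pl[...,1]+101)<30)&(Pl[...,2]>55)&(Pl[...,2]<180)
    m=on&reg; q=Pl[m]; low=q[q[:,2]<105]
    print('low part y',np.percentile(low[:,1],[2,50,98]).round(1),'zmin',q[:,2].min().round(1),'xmed',np.median(W[m][:,0]).round(1))
    h=(~on)&(abs(Pl[...,1]+101)<14)&(Pl[...,2]>105)&(Pl[...,2]<150)
    n,l,st,c=cv2.connectedComponentsWithStats(h.astype(np.uint8))
    for i in range(1,n):
        a=Pl[l==i]; print('hole',len(a),a.mean(0).round(1),a.min(0).round(1),a.max(0).round(1))
E
```

```text
low part y [-121.7  -99.7  -77.9] zmin 61.9 xmed 590.0
hole 45 [ 588.6 -102.9  139.3] [ 588.6 -115.   126. ] [588.6 -94.2 149.9]
low part y [-120.6  -98.5  -76.8] zmin 63.4 xmed 590.0
hole 43 [ 590.  -101.7  140. ] [ 590.  -114.   127.4] [590.  -93.1 149.9]
```

Request:
step_arm(
  steps=[
    [[-0.0007,0,0.006,0],[-0.0007,0,0.013,0],[-0.0007,0,0.0198,0],[-0.0007,0,0.0198,0],[-0.0007,0,0.0198,0],[-0.0007,0.008,0.0198,0],[-0.0007,0.016,0.0198,0],[-0.0007,0.024,0.0198,0],[-0.0007,0.028,0.0198,0],[-0.0007,0.032,0.0198,0],[-0.0007,0.036,0.0198,0],[-0.0007,0.04,0.0198,0]],
  ],
)

```text
t: 8.0
eef_pos: [625.1, -101.5, 151.8]
orientation: [[-0.005, 1.0, -0.0], [1.0, 0.005, 0.0], [0.0, -0.0, -1.0]]
contact_force: [-0.1, 0.1, -0.9]
width: 8.0
grasp_force: 25.0
```

Request:
step_arm(
  steps=[
    [[0,0.004,0,0],[0,0.008,0,0],[0,0.012,0,0],[0,0.016,0,0],[0,0.02,0,0],[0,0.022,0,0],[0,0.022,0,0],[0,0.022,0,0]],
  ],
)

```text
t: 8.8
eef_pos: [646.8, -101.4, 151.8]
orientation: [[-0.005, 1.0, -0.0], [1.0, 0.005, 0.0], [0.0, -0.0, -1.0]]
contact_force: [-0.4, 0.1, -1.8]
width: 7.8
grasp_force: 25.0
```

Request:
step_arm(
  steps=[
    [[0,0,0.001,0],[0,0,0.002,0],[0,0,0.003,0],[0,0,0.004,0],[0,0,0.005,0],[0,0,0.0055,0],[0,0,0.0055,0]],
  ],
)

```text
t: 9.5
eef_pos: [646.8, -101.4, 146.3]
orientation: [[-0.005, 1.0, -0.0], [1.0, 0.005, 0.0], [0.0, -0.0, -1.0]]
contact_force: [-0.1, 0.1, -0.4]
width: 7.7
grasp_force: 25.0
```

```bash
python3 - <<'E'
from h import *
rel((646,-101,145))
im,d=arm.capture('scene'); w,_=arm.capture('wrist')
cv2.imwrite('pics/c3.png',np.hstack([cv2.resize(im[130:220,230:340],(440,360),interpolation=cv2.INTER_CUBIC),cv2.resize(w[180:380,240:440],(360,360))]))
E
```

```text
t 9.5 pos [ 646.8 -101.4  146.3] shift tool m [ 0.0004 -0.0008  0.0013] F [-0.1  0.1 -0.4] w 7.7 25.0
tool y heading 0.3 tool z [-0.  0. -1.] q [-0.16  0.49  1.64  0.    1.01 -0.16]
```

View pics/c3.png

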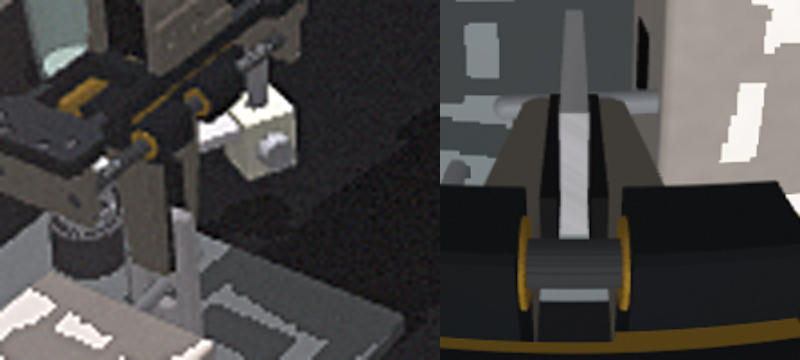

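The wrist crop shows the peg on both sides of the plate (520–640,105), so it passes through the eye. I lower until it bears.

Request:
step_arm(
  steps=[
    [[0,0,0.0005,0],[0,0,0.001,0],[0,0,0.0015,0],[0,0,0.0015,0]],
  ],
)

```text
t: 10.0
eef_pos: [647.0, -101.4, 145.3]
orientation: [[-0.005, 1.0, 0.0], [1.0, 0.005, -0.0], [-0.0, 0.0, -1.0]]
contact_force: [-1.9, 0.2, 3.8]
width: 8.0
grasp_force: 25.0
```

Request:
step_arm(
  steps=[
    [[0,0,0,0],[0,0,0,0],[0,0,0,0]],
  ],
  newtons=4,
)

```text
t: 10.3
eef_pos: [647.1, -101.4, 145.2]
orientation: [[-0.005, 1.0, 0.001], [1.0, 0.005, -0.0], [-0.0, 0.001, -1.0]]
contact_force: [-2.3, 0.1, 5.6]
width: 7.9
grasp_force: 4.0
```

Request:
step_arm(
  steps=[
    [[0,0,0,0],[0,0,0,0],[0,0,0,0],[0,0,0,0],[0,0,0,0],[0,0,0,0]],
  ],
  claw=0.3,
)

```text
t: 10.9
eef_pos: [646.9, -101.4, 144.8]
orientation: [[-0.005, 1.0, -0.0], [1.0, 0.005, 0.0], [0.0, -0.0, -1.0]]
contact_force: [-0.8, -0.2, -1.1]
width: 27.7
grasp_force: 0.0
```

Request:
step_arm(
  steps=[
    [[0,0,-0.01,0],[0,0,-0.02,0],[0,0,-0.035,0],[0,0,-0.05,0],[0,0,-0.07,0],[0,0,-0.09,0],[0,0,-0.1,0],[0,0,-0.1,0]],
  ],
)

```text
t: 11.7
eef_pos: [647.9, -101.6, 247.4]
orientation: [[-0.005, 1.0, 0.004], [1.0, 0.005, -0.001], [-0.001, 0.004, -1.0]]
contact_force: [0.2, 0.4, -0.5]
width: 27.7
grasp_force: 0.0
```

```bash
python3 - <<'E'
from h import *
rel((458.5,-176.5,236),-63)
P=cam('wrist'); w,d=arm.capture('wrist'); W=unproj('wrist',d,P)
im,d2=arm.capture('scene'); W2=unproj('scene',d2)
for n,X in [('wrist',W),('scene',W2)]:
    for nm,lo,hi,box in [('plate',122,175,(615,685,-140,-60)),('handle',100,145,(420,500,-220,-140)),('low',35,90,(625,672,-130,-70))]:
        Q,r=rect(X,lo,hi,box)
        print(n,nm,len(Q),[np.round(a,1) for a in r],Q.min(0).round(),Q.max(0).round()) if len(Q)>4 else print(n,nm,'none')
cv2.imwrite('pics/c4.png',np.hstack([cv2.resize(im[130:220,230:340],(440,360),interpolation=cv2.INTER_CUBIC),cv2.resize(w[180:380,240:440],(360,360))]))
E
```

```text
t 11.7 pos [ 647.9 -101.6  247.4] shift tool m [-0.0739 -0.1898  0.0107] F [ 0.2  0.4 -0.5] w 27.7 0.0
tool y heading 0.3 tool z [ 0.004 -0.001 -1.   ] q [-0.16  0.39  1.55 -0.    1.19 -0.16]
turn about tool z 1.1048 or other way
wrist plate 649 [array([ 649.7, -104.7]), array([ 9.5, 42.2]), np.float64(0.6)] [ 645. -126.  122.] [655. -84. 160.]
wrist handle 317 [array([ 457.2, -178.4]), array([14.5, 13.9]), np.float64(18.8)] [ 450. -186.  100.] [ 465. -171.  138.]
wrist low 141 [array([643.6, -98.5]), array([10.3, 41.6]), np.float64(0.0)] [ 638. -119.   41.] [649. -78.  90.]
scene plate 263 [array([ 653.1, -104.4]), array([11.9, 43.8]), np.float64(3.8)] [ 646. -126.  122.] [658. -83. 160.]
scene handle 85 [array([ 460.6, -177.3]), array([15.4, 13.4]), np.float64(89.8)] [ 454. -185.  100.] [ 467. -170.  137.]
scene low 47 [array([649.7, -93.3]), array([ 9.9, 36.8]), np.float64(13.0)] [ 641. -112.   40.] [652. -76.  90.]
```

View pics/c4.png

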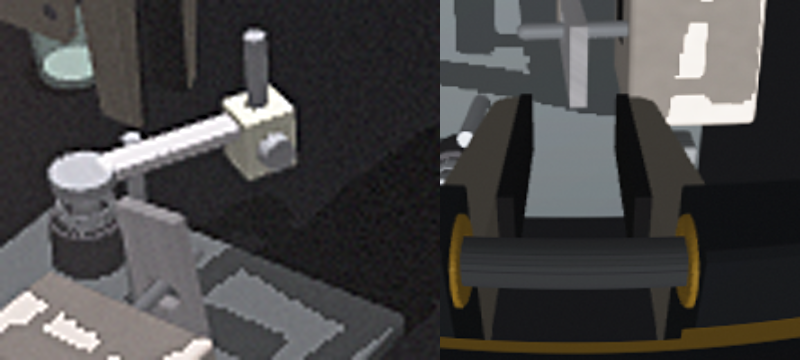

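The plate hangs on the peg, free of the gripper (scene crop 160,250). Next is the handle.

Request:
step_arm(
  steps=[
    [[-0.008,-0.02,0,-0.11],[-0.016,-0.04,0,-0.22],[-0.024,-0.06,0,-0.33],[-0.032,-0.08,0,-0.44],[-0.04,-0.1,0,-0.55],[-0.048,-0.12,0,-0.66],[-0.056,-0.14,0,-0.78],[-0.064,-0.16,0,-0.9],[-0.072,-0.18,0,-1.02],[-0.0753,-0.1898,0,-1.103],[-0.0753,-0.1898,0,-1.103],[-0.0753,-0.1898,0,-1.103]],
  ],
  claw=0.6,
)

```text
t: 13.0
eef_pos: [457.5, -177.6, 244.4]
orientation: [[-0.894, 0.449, -0.001], [0.449, 0.894, 0.0], [0.001, 0.0, -1.0]]
contact_force: [1.2, 0.2, 0.4]
width: 55.2
grasp_force: 0.0
```

```bash
python3 - <<'E'
from h import *
P=cam('wrist'); w,d=arm.capture('wrist'); W=unproj('wrist',d,P)
for nm,lo,hi,box in [('handle',100,133,(420,500,-220,-140)),('handletop',133,142,(420,500,-220,-140))]:
    Q,r=rect(W,lo,hi,box); print(nm,len(Q),[np.round(a,1) for a in r],Q.max(0).round()) if len(Q)>4 else print('none')
rel((458.3,-177.8,123),63.5)
E
```

```text
handle 131 [array([ 453.3, -177. ]), array([13.9,  7.4]), np.float64(61.9)] [ 460. -172.  133.]
handletop 189 [array([ 456. , -178.2]), array([13.1, 13. ]), np.float64(63.1)] [ 462. -172.  138.]
t 13.05 pos [ 457.8 -177.6  244.5] shift tool m [-0.0006  0.      0.1215] F [ 0.5 -0.3 -0.7] w 55.0 0.0
tool y heading 63.36 tool z [-0.  0. -1.] q [-0.37  0.13  1.9   0.    1.1  -1.48]
turn about tool z -0.0024 or other way
```

Request:
step_arm(
  steps=[
    [[0,0,0.02,0],[0,0,0.04,0],[0,0,0.06,0],[0,0,0.08,0],[0,0,0.1,0],[0,0,0.112,0],[0,0,0.1215,0],[0,0,0.1215,0]],
  ],
)

```text
t: 13.85
eef_pos: [457.2, -177.4, 122.4]
orientation: [[-0.895, 0.446, -0.002], [0.446, 0.895, 0.001], [0.002, -0.0, -1.0]]
contact_force: [0.1, 0.0, -0.7]
width: 55.0
grasp_force: 0.0
```

Request:
step_arm(
  steps=[
    [[0,0,0,0],[0,0,0,0],[0,0,0,0],[0,0,0,0],[0,0,0,0],[0,0,0,0],[0,0,0,0],[0,0,0,0]],
  ],
  claw=0,
  newtons=30,
)

```text
t: 14.65
eef_pos: [457.5, -177.9, 123.6]
orientation: [[-0.895, 0.446, 0.0], [0.446, 0.895, -0.0], [-0.0, -0.0, -1.0]]
contact_force: [-2.1, -0.9, 5.0]
width: 13.3
grasp_force: 30.0
```

```bash
python3 - <<'E'
from h import *
rel((564.8,-110.7,123),0.3)
s=arm.read_state(); R=np.array(s['orientation']); p=np.array(s['eef_pos'])
c=np.array([564.8,-230.7]); v=p[:2]-c; print('radius',np.hypot(*v),'ang',np.degrees(np.arctan2(v[1],v[0])))
for k in range(1,13):
    a=k*0.1; Q=np.array([[np.cos(a),np.sin(a)],[-np.sin(a),np.cos(a)]])
    w=np.append(Q@v+c,p[2])-p; print(a.__round__(2),(R.T@w/1000).round(4))
E
```

```text
t 14.65 pos [ 457.5 -177.9  123.6] shift tool m [-0.066   0.108   0.0006] F [-2.1 -0.9  5. ] w 13.3 30.0
tool y heading 63.5 tool z [ 0. -0. -1.] q [-0.37  0.3   2.02 -0.    0.83 -1.48]
turn about tool z 1.1031 or other way
radius 119.5394513768407 ang 153.7984046681745
0.1 [-0.0005  0.0119 -0.    ]
0.2 [-0.0023  0.0238 -0.    ]
0.3 [-0.0052  0.0354 -0.    ]
0.4 [-0.0092  0.0466 -0.    ]
0.5 [-0.0143  0.0574 -0.    ]
0.6 [-0.0205  0.0676 -0.    ]
0.7 [-0.0277  0.0772 -0.    ]
0.8 [-0.0358  0.0859 -0.    ]
0.9 [-0.0447  0.0939 -0.    ]
1.0 [-0.0544  0.1009 -0.    ]
1.1 [-0.0648  0.1069 -0.    ]
1.2 [-0.0756  0.1118 -0.    ]
```

Request:
step_arm(
  steps=[
    [[-0.0005,0.0119,0,0.1],[-0.0023,0.0238,0,0.2],[-0.0052,0.0354,0,0.3],[-0.0092,0.0466,0,0.4],[-0.0143,0.0574,0,0.5],[-0.0205,0.0676,0,0.6],[-0.0277,0.0772,0,0.7],[-0.0358,0.0859,0,0.8],[-0.0447,0.0939,0,0.9],[-0.0544,0.1009,0,1.0],[-0.0544,0.1009,0,1.0]],
  ],
)

```text
t: 15.75
eef_pos: [552.2, -113.4, 123.6]
orientation: [[-0.106, 0.994, 0.0], [0.994, 0.106, -0.003], [-0.003, -0.0, -1.0]]
contact_force: [-4.8, -11.8, 8.3]
width: 13.3
grasp_force: 30.0
```

```bash
python3 - <<'E'
from h import *
rel((564.8,-110.7,123.6),0.3)
E
```

```text
t 15.75 pos [ 552.2 -113.4  123.6] shift tool m [ 0.0014  0.0129 -0.    ] F [ -4.8 -11.8   8.3] w 13.3 30.0
tool y heading 6.08 tool z [ 0.    -0.003 -1.   ] q [-0.2   0.39  1.86 -0.    0.89 -0.31]
turn about tool z 0.1009 or other way
```

Request:
step_arm(
  steps=[
    [[-0.001,0.003,0,0.025],[-0.001,0.006,0,0.05],[-0.001,0.009,0,0.075],[-0.001,0.011,0,0.1],[-0.001,0.011,0,0.1]],
  ],
)

```text
t: 16.25
eef_pos: [561.8, -113.0, 123.6]
orientation: [[-0.008, 1.0, -0.001], [1.0, 0.008, -0.002], [-0.002, -0.001, -1.0]]
contact_force: [-4.9, -9.7, 7.1]
width: 13.2
grasp_force: 30.0
```

Request:
step_arm(
  steps=[
    [[0,0.001,0,0],[0,0.002,0,0],[0,0.002,0,0]],
  ],
)

```text
t: 16.55
eef_pos: [562.8, -113.0, 123.6]
orientation: [[-0.009, 1.0, -0.003], [1.0, 0.009, -0.002], [-0.002, -0.003, -1.0]]
contact_force: [-7.4, -8.9, 9.4]
width: 13.2
grasp_force: 30.0
```

Request:
step_arm(
  steps=[
    [[-0.0005,0.001,0,0],[-0.0005,0.002,0,0],[-0.0005,0.003,0,0],[-0.0005,0.003,0,0],[-0.0005,0.003,0,0]],
  ],
)

```text
t: 17.05
eef_pos: [563.5, -113.0, 123.5]
orientation: [[-0.009, 1.0, -0.007], [1.0, 0.009, -0.001], [-0.001, -0.007, -1.0]]
contact_force: [-17.0, -6.3, 16.9]
width: 13.2
grasp_force: 30.0
```

Request:
step_arm(
  steps=[
    [[0,0.001,0,0],[0,0.002,0,0],[0,0.002,0,0],[0,0.002,0,0]],
  ],
)

```text
t: 17.45
eef_pos: [563.9, -113.0, 123.4]
orientation: [[-0.009, 1.0, -0.011], [1.0, 0.009, -0.001], [-0.001, -0.011, -1.0]]
contact_force: [-22.3, -7.7, 23.0]
width: 13.5
grasp_force: 30.1
```

```bash
python3 - <<'E'
from h import *
im,d=arm.capture('scene'); w,d2=arm.capture('wrist')
W=unproj('scene',d)
for nm,lo,hi,box in [('bar',72,84,(540,590,-205,-135)),('cap',76,92,(545,620,-270,-208)),('plate',122,175,(615,675,-140,-60)),('low',35,90,(625,672,-130,-70)),('head',45,88,(535,595,-135,-90))]:
    Q,r=rect(W,lo,hi,box); print(nm,len(Q),[np.round(a,1) for a in r],Q.min(0).round(),Q.max(0).round()) if len(Q)>4 else print('none',nm)
    if nm=='bar': print(np.degrees(np.arctan2(*cv2.fitLine(Q[:,:2].astype(np.float32),cv2.DIST_HUBER,0,.01,.01).ravel()[[1,0]])))
rel((563,-113,123))
cv2.imwrite('pics/c5.png',np.hstack([cv2.resize(im[120:220,220:340],(432,360),interpolation=cv2.INTER_CUBIC),cv2.resize(w[100:380,200:480],(360,360))]))
E
```

```text
bar 131 [array([ 566.2, -170.4]), array([22.1, 69.1]), np.float64(0.4)] [ 555. -205.   73.] [ 577. -136.   83.]
89.56656
cap 154 [array([ 565.6, -229.8]), array([42.8, 41.1]), np.float64(34.6)] [ 546. -252.   76.] [ 586. -208.   84.]
plate 261 [array([ 652.5, -104.2]), array([11.8, 45.1]), np.float64(1.4)] [ 646. -127.  122.] [658. -82. 159.]
low 47 [array([649.5, -93. ]), array([11. , 36.5]), np.float64(16.0)] [ 640. -112.   42.] [653. -76.  90.]
head 386 [array([ 571.1, -113. ]), array([47.7, 42.6]), np.float64(4.0)] [ 546. -134.   45.] [595. -92.  88.]
t 17.55 pos [ 563.9 -112.9  123.4] shift tool m [-0.     -0.0009  0.0004] F [-23.7  -8.5  22.5] w 13.4 30.1
tool y heading 0.52 tool z [-0.011 -0.001 -1.   ] q [-0.2   0.41  1.83 -0.    0.91 -0.21]
```

View pics/c5.png

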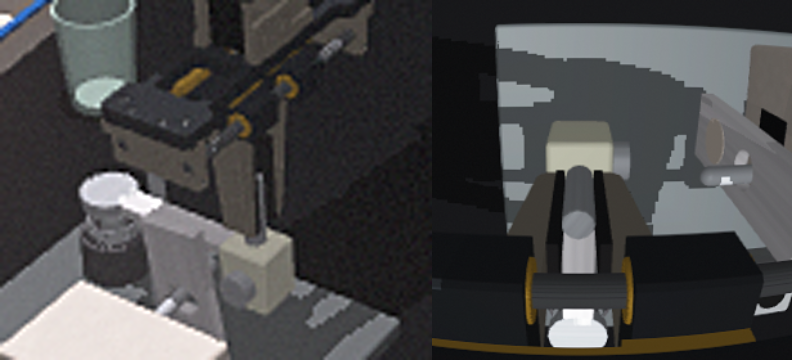

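The arm lies along station +y (bar at 89.6°). The push has risen to about 23 N, well above the 6 N spring, so it is on its stop. The carrier hangs on the peg, which passes through its eye (scene crop 180,300). Handing in while holding.

```bash
python3 -c "
from h import *
print(arm.close_job())"
```

```text
the job is handed in; nothing more can be done
None
```

The carrier hangs by its eye on the peg, clear of the gripper, and I handed the job in at about 17.6 s with the gripper holding the reading arm against its stop.

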